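# Prop the checklist tablet against the paper carton

### The arm

A 6-joint arm with a two-finger parallel gripper is mounted at the origin on the work surface. World frame = base frame: x ahead of the robot, y to its left, z up, the work surface at z = 0. Lengths are in mm, angles in degrees, forces in N, time in s.
With the tool pointing down it reaches from about 425 to 950 mm from the base axis. Payload 3.5 kg.
Tool frame: the origin (TCP) lies at the very end of the fingers, on their centre line; the grasp point (between the pads) lies 19 mm behind it (robot.grip_depth is the distance from the TCP to the grasp point, in mm); z points along the fingers, y is the line along which they close (so a half turn about z gives the same grasp; the last joint's range is limited). The gripper opens to 85 mm and grips with 20 to 120 N. Pads are 22 mm wide; open, the fingers measure 114 mm over their backs; the gripper's body (76 mm by 85 mm) begins 54 mm behind the grasp point. The pads swing forward as they close: fully open they stand 13 mm farther back than shut.
Start: joints at [-74.37, 16.404, 90.338, -0, 73.258, -8.594], TCP at [276.984, -615.537, 231.325] pointing down, gripper open.
Joint ranges: [-158.93, 158.93], [-51.34, 127.21], [12.03, 142.37], [-87.48, 267.48], [13.55, 161.25], [-162.69, 162.69]. Speed limits (degrees/s): [159.86, 159.86, 180, 180, 180, 180].

### API

Orientations are given as a 3x3 rotation matrix whose columns are the frame's x, y, z axes.
In Python, from plant import robot, viewer, ticket gives the robot as it stands.
- The arm moves only by the shell command python3 -m handwheel 'ROWS' [FORCE]. ROWS is JSON, a list of rows, each a list of 3 entries, a list of its own where there are three numbers: the shift along the tool's x, y, z in mm, then the turn, a rotation vector about the tool's x, y, z in rad, then the finger opening in mm, from 0 to 85.4. A call has 1 to 5 rows; each row is the pose to reach, as a shift and turn from the pose commanded when the call began, along the tool's axes at that moment; what a row does not reach only later rows make up. A row lasts 1/8 s, in which the tool goes at most 62.5 mm and 10.7 degrees, less where a joint would pass 70% of its speed; a pose out of reach is approached as far as the arm can. A call with a gripper value outside its range is refused whole. The fingers move at their own pace and stop on an object; FORCE is the grip in N (left out, the last holds). Time passes only in rows, so rows that repeat a pose let the fingers close. It gives the time, the measured TCP pose, the force, the opening and the grip force at its end, in the units of the state.
- robot.sense(): the state, without advancing time (a new reading comes with each control period).
- viewer.grab_frame(name): name is "side" or "top"; returns the picture (384x512x3 uint8, blue, green, red); there is no depth.
- viewer.camera_model(name): a dict with "K" (3x3 intrinsics, pixels), "R" (3x3) and "t" (3): a world point X has camera coordinates R X + t. Camera axes: x right, y down, z forward; pixel columns grow to the right and rows downward; lengths in mm; the calibration is good to about 2 mm. A picture is of the moment at which its call begins. camera_model takes no time and is no camera call.
- ticket.finish_job(): hands the job in; it is judged then, once.
The state is a dict: "clock": time; "joint_pos": joint angles; "joint_velocities": joint speeds; "effort": joint torques, N m; "tool_pos": TCP position; "tool_rot": TCP orientation; "contact_force": force on the tool from outside, world axes, zero at the start; "torque": the same for the moment, N m; "width": finger opening in mm; "grip_force": force on a finger pad.
Only numpy, scipy, OpenCV 4.12 (cv2) and the standard library are available. Lean on these libraries where they do the work, as an engineer would, in place of code of your own. Each camera call takes 0.05 s, during which the arm holds its last target. There are 200 camera calls.

### The job

Take the green tablet out of the desk sorter and prop it up for the clerk who sits across the desk: stand its lower edge on the desk and lean its back against the long blue side of the carton that faces away from the robot, about the middle of that side and square to it, screen facing out towards the clerk. Have the lower edge on the desk before you let go, ease the tablet back rather than letting it fall, and leave it resting by itself at a stable slant of roughly 10 to 25 degrees from upright. Do not knock over or shift the notebooks, the cup, the scissors or the punch.

Things in the scene. Friction and masses are not known exactly. Their poses are not given: they have to be found in the camera images.
- tablet: Rigid tablet in a green bumper case: 12 mm thick (x), 128 mm wide (y), 200 mm tall (z), about 0.45 kg. Origin: centre of its lower edge face. +x is out of the screen (bright page, dark rim); the back is green. Starts upright, loose, in one of the sorter's slots, foot 3 mm above the desk; its top stands 95 mm above the notebooks, free to pinch across the 12 mm.
- tablet_top (a point): Centre of the tablet's top edge, 200 mm along +z from the tablet's origin.
- tablet_view (a point): Point in the air 100 mm straight out from the middle of the screen (100 mm along +x and 100 mm along +z from the tablet's origin); it shows which way the screen faces.
- carton: Blue open-topped copy-paper carton packed with paper; does not move. 220 mm deep (x), 310 mm long (y), 110 mm high; walls 4 mm, paper 80 mm high. Origin: centre of its underside, on the desk. Its +x face, an upright wall 110 mm from the origin, faces away from the robot; the tablet's back rests on that wall's top rim.
- sorter: Grey sheet-steel desk sorter, fixed: three slots side by side along x, 36 mm apart, each 34 mm wide and 150 mm long (y). Base 112 x 150 mm, 3 mm thick; dividers 2 mm thick, 80 mm high. Origin: centre of its underside, on the desk. The tablet stands in one of the slots, its screen towards the sorter's +x.
- notebook_red: Red hardback notebook, 16 mm thick (x), 148 mm wide (y), 105 mm tall (z), standing loose in another slot of the sorter; origin at the centre of its lower edge. Leave it in place.
- notebook_black: Black hardback notebook of the same size, standing loose in the remaining slot. Leave it in place.
- cup: White empty paper cup, 78 mm across the rim, 95 mm high, standing on the desk off the +y end of the carton's +x face; origin at the centre of its base. Leave it in place.
- scissors: Scissors with black handles, about 185 mm long, 10 mm high, lying on the desk beyond the work. Origin at the pivot. Leave them in place.
- punch: Black and steel two-hole punch, 75 x 115 mm, 65 mm high, standing on the desk beyond the sorter. Origin at the centre of its underside. Leave it in place.
Mind the look-alikes: they are no part of the job. What is shaped like the tablet but pink or yellow is not meant.

How it is judged:
By the outcome, as a careful person would: the job done as asked, in the order asked, and still so for the second after the job is handed in, with the robot touching nothing.
It also fails if it takes over 40 s, if anything falls off the work surface, if the arm or the gripper's body presses on something with over 40 N, if the wrist force passes 120 N, or if a joint passes its speed limit or range.

## Working session

There is one attempt and no reset: what is moved stays moved. The work goes in short steps, Python scripts to look and compute and a shell command to move; the robot and the scene stay as the last step left them, time stands still between calls to the robot, and variables do not carry over. Pictures are saved under pics/ and viewed, at most 10 in all, crops included, and the job is handed in when it is done.

```bash
mkdir -p pics; ls
python3 - <<'E'
from plant import robot, viewer
import cv2, numpy as np
for n in ("side","top"):
    im=viewer.grab_frame(n); cv2.imwrite(f"pics/{n}0.png",im)
    c=viewer.camera_model(n); R=np.array(c["R"]);t=np.array(c["t"])
    print(n,np.round(c["K"],1).tolist(),"cam at",np.round(-R.T@t),np.round(R,3).tolist())
s=robot.sense(); print(s["clock"],np.round(s["tool_rot"],3).tolist(),s["tool_pos"],s["width"])
E
```

```text
pics
side [[428.3, 0.0, 254.6], [0.0, 428.3, 187.1], [0.0, 0.0, 1.0]] cam at [ 482. 1031.  736.] [[-0.998, -0.063, 0.012], [-0.044, 0.527, -0.849], [0.047, -0.847, -0.529]]
top [[423.5, 0.0, 249.8], [0.0, 423.5, 196.9], [0.0, 0.0, 1.0]] cam at [ 454.   72. 1355.] [[-0.011, -1.0, -0.005], [-0.995, 0.011, -0.096], [0.096, 0.004, -0.995]]
0.1 [[0.912, 0.41, -0.001], [0.41, -0.912, 0.002], [0.0, -0.002, -1.0]] [ 276.81386534 -614.98504883  230.07131566] 85.5266637449116
```

View pics/side0.png

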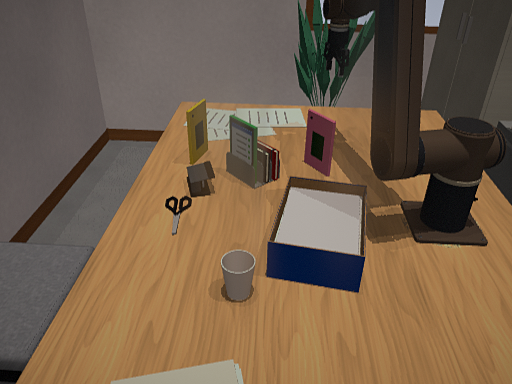

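View pics/top0.png

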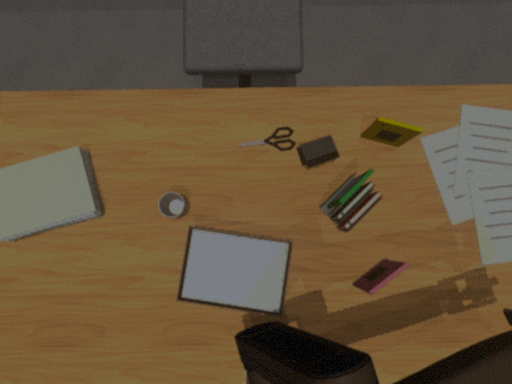

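Candidates for the tablet: the green one at side (243,140) / top (355,188), bright page visible and standing in the sorter. The yellow one is at side (198,130) / top (391,131), and the pink one at side (319,142) / top (380,275). I choose the green one. The carton is at top (235,270), with its +x long side running from (190,228) to (291,240). The cup is at (172,205).

```bash
cat > h.py <<'E'
import cv2, numpy as np
from plant import robot, viewer
def cam(n):
    c=viewer.camera_model(n); return [np.array(c[k]) for k in "KRt"]
def ray(n,p):
    K,R,t=cam(n); d=R.T@np.linalg.solve(K,np.array([p[0],p[1],1.])); return -R.T@t,d
def onz(n,p,z):
    o,d=ray(n,p); return o+d*(z-o[2])/d[2]
def two(p,q):
    o1,d1=ray("top",p);o2,d2=ray("side",q)
    s=np.linalg.lstsq(np.c_[d1,-d2],o2-o1,rcond=None)[0]
    a,b=o1+d1*s[0],o2+d2*s[1]; return (a+b)/2,np.linalg.norm(a-b)
def proj(n,X):
    K,R,t=cam(n); v=K@(R@np.array(X,float)+t); return v[:2]/v[2]
def green(im):
    h=cv2.cvtColor(im,cv2.COLOR_BGR2HSV)
    return cv2.inRange(h,(45,80,40),(80,255,255))
E
python3 - <<'E'
from h import *
S=cv2.imread("pics/side0.png");T=cv2.imread("pics/top0.png")
def big(m):
    c=max(cv2.findContours(m,cv2.RETR_EXTERNAL,cv2.CHAIN_APPROX_NONE)[0],key=cv2.contourArea); return c
mt=green(T);mt[:,:300]=0;mt[:140]=0
ms=green(S);ms[:100]=0;ms[:,:215]=0;ms[:,290:]=0
ct=big(mt);cs=big(ms)
rt=cv2.minAreaRect(ct);print("top green",rt,cv2.boxPoints(rt).round(1).tolist())
h=cv2.convexHull(cs);print("side hull",cv2.approxPolyDP(h,2,True)[:,0].tolist())
# ends of top edge strip
for p in cv2.boxPoints(rt): print(p.round(1),onz("top",p,203).round(1))
# carton
hs=cv2.cvtColor(T,cv2.COLOR_BGR2HSV)
m=cv2.inRange(hs,(5,90,90),(25,255,255));m=cv2.bitwise_not(m)
k=np.zeros_like(m);k[215:318,170:300]=m[215:318,170:300]
k=cv2.morphologyEx(k,cv2.MORPH_OPEN,np.ones((5,5)))
r=cv2.minAreaRect(big(k));b=cv2.boxPoints(r);print("carton",r)
P=np.array([onz("top",p,110) for p in b]);print(P.round(1).tolist(),[np.linalg.norm(P[i]-P[i-1]).round(1) for i in range(4)],P.mean(0))
a=cv2.resize(T[155:240,305:395],None,fx=4.4,fy=4.4,interpolation=2);q=cv2.resize(S[105:195,215:290],None,fx=4.2,fy=4.2,interpolation=2)
c3=cv2.resize(np.dstack([k]*3)[215:318,165:300],None,fx=2,fy=2)
W=np.zeros((600,790,3),np.uint8)
for i,x,y in((a,0,0),(q,400,0),(c3,0,380)): W[y:y+i.shape[0],x:x+i.shape[1]]=i
cv2.imwrite("pics/crop0.png",W)
E
```

```text
top green ((355.7500305175781, 186.25001525878906), (5.656853675842285, 45.96194076538086), 45.0) [[337.5, 200.5], [370.0, 168.0], [374.0, 172.0], [341.5, 204.5]]
side hull [[230, 115], [256, 127], [256, 145]]
[337.5 200.5] [ 552.3 -163.1  203. ]
[370. 168.] [ 640.9 -255.1  203. ]
[374. 172.] [ 629.7 -265.6  203. ]
[341.5 204.5] [ 541.3 -173.7  203. ]
carton ((242.81051635742188, 275.0965881347656), (123.5676040649414, 81.34001922607422), 8.530765533447266)
[[259.9, 293.5, 110.0], [491.1, 259.4, 110.0], [433.6, -97.8, 110.0], [204.8, -57.5, 110.0]] [np.float64(355.3), np.float64(233.6), np.float64(361.7), np.float64(232.4)] [347.35153615  99.39878739 110.        ]
```

View pics/crop0.png

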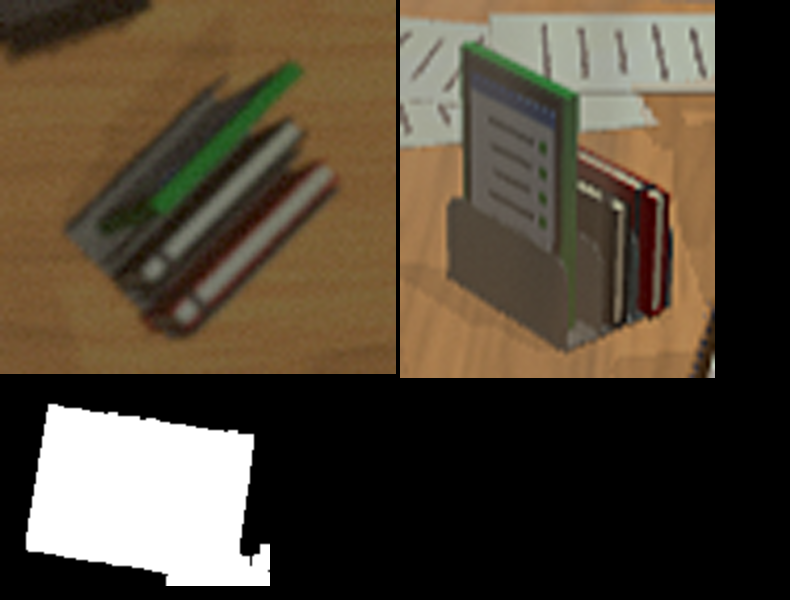

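The crop confirms the green tablet in the sorter's outer slot. Its top strip runs from about (341,202.5) to (372,170) in the top view, and the screen with the bright page faces +x+y. Next I compute the grasp pose and the carton face.

```bash
cat >> h.py <<'E'
from scipy.spatial.transform import Rotation as Ro
def yawR(a,tilt=0):  # tool y along heading a (deg), z down, leaned back by tilt
    c,s=np.cos(np.radians(a)),np.sin(np.radians(a)); n=np.array([c,s,0]);z=np.array([0,0,-1.])
    return np.c_[np.cross(n,z),n,z]@Ro.from_rotvec([-np.radians(tilt),0,0]).as_matrix()
def rel(P,R):
    s=robot.sense();R0=np.array(s["tool_rot"]);
    print("shift",(R0.T@(np.array(P)-s["tool_pos"])).round(1),"turn",Ro.from_matrix(R0.T@R).as_rotvec().round(4))
E
python3 - <<'E'
from h import *
T=cv2.imread("pics/top0.png");S=cv2.imread("pics/side0.png")
A,B=onz("top",(341,202.5),203),onz("top",(372.3,170),203)
d=(B-A);C=(A+B)/2;yaw=np.degrees(np.arctan2(d[0],-d[1]))
print("tablet",A.round(),B.round(),np.linalg.norm(d).round(1),"C",C.round(1),"yaw",yaw.round(1),"side px",proj("side",A),proj("side",B))
hs=cv2.cvtColor(T,cv2.COLOR_BGR2HSV)
m=cv2.bitwise_not(cv2.inRange(hs,(5,90,90),(25,255,255)))
pts=np.array([(u,215+np.argmax(m[215:280,u]>0)-.5) for u in range(196,286)],np.float32)
f=cv2.fitLine(pts,cv2.DIST_HUBER,0,.01,.01).ravel()
lp=np.array([(170+np.argmax(m[v,170:220]>0)-.5,v) for v in range(236,292)],np.float32)
g=cv2.fitLine(lp,cv2.DIST_HUBER,0,.01,.01).ravel()
def X(f,g):
    s=np.linalg.solve(np.c_[f[:2],-g[:2]],g[2:]-f[2:]);return f[2:]+f[:2]*s[0]
c1=X(f,g)
rp=np.array([(320-np.argmax(m[v,260:321][::-1]>0)+.5,v) for v in range(246,285)],np.float32)
h=cv2.fitLine(rp,cv2.DIST_HUBER,0,.01,.01).ravel();c2=X(f,h)
P,Q=onz("top",c1,110),onz("top",c2,110)
e=P-Q;n=np.degrees(np.arctan2(-e[0],e[1]))
print("px",c1,c2,"carton corners",P.round(1),Q.round(1),np.linalg.norm(e).round(1),"mid",((P+Q)/2).round(1),"normal",n.round(2))
print("side px",proj("side",P),proj("side",Q))
print(np.round(onz("top",(172,205),50)))
rel([C[0],C[1],300],yawR(yaw))
E
```

```text
tablet [ 547. -172.  203.] [ 635. -261.  203.] 125.3 C [ 591.  -216.8  203. ] yaw 44.9 side px [256.14548448 126.47808213] [230.44304204 114.27819594]
px [188.87198 225.1872 ] [292.29395 241.43553] carton corners [492.6 256.1 110. ] [441.8 -46.4 110. ] 306.7 mid [467.2 104.8 110. ] normal -9.53
side px [267.90954154 240.26410876] [289.22203252 175.15149983]
[557. 317.  50.]
shift [ 449.9 -234.4  -69.3] turn [-1.1000e-03 -2.2000e-03 -1.9325e+00]
```

```bash
python3 -m handwheel '[[[0,0,-70],[0,0,0],60],[[450,-234,-70],[0,0,-1.9325],60],[[450,-234,-70],[0,0,-1.9325],60],[[450,-234,-70],[0,0,-1.9325],60],[[450,-234,-70],[0,0,-1.9325],60]]' 60 && python3 -c "
from h import *
rel([591,-216.8,300],yawR(44.9));print(robot.sense()['joint_pos'])"
```

```text
clock: 0.72
tool_pos: [432.7, -417.5, 297.0]
tool_rot: [[0.382, 0.924, -0.0], [0.924, -0.382, 0.001], [0.001, -0.001, -1.0]]
contact_force: [1.2, -1.0, -0.9]
width: 59.8
grip_force: 0.0
shift [246.   69.6  -2.9] turn [-2.0000e-04 -8.0000e-04 -1.1759e+00]
[-5.36396738e+01  4.70045078e+00  9.69230148e+01  8.45763528e-03
  7.84189316e+01 -3.11698993e+01]
```

```bash
python3 -m handwheel '[[[246,70,-3],[0,0,-1.176],60],[[246,70,-3],[0,0,-1.176],60],[[246,70,-3],[0,0,-1.176],60],[[246,70,-3],[0,0,-1.176],60],[[246,70,-3],[0,0,-1.176],60]]' && python3 -c "
from h import *
rel([591,-216.8,300],yawR(44.9));print(robot.sense()['joint_pos'])"
```

```text
clock: 1.35
tool_pos: [593.5, -215.8, 299.7]
tool_rot: [[-0.524, 0.852, -0.001], [0.852, 0.524, 0.001], [0.001, 0.0, -1.0]]
contact_force: [-0.4, -0.5, 0.0]
width: 60.2
grip_force: 0.0
shift [ 0.5 -2.7 -0.3] turn [ 0.0004 -0.0014 -0.2325]
[-2.91947392e+01  8.51857632e+00  9.24723002e+01  5.10245688e-02
  7.90761501e+01 -6.07841818e+01]
```

```bash
python3 -m handwheel '[[[0,0,0],[0,0,-0.28],60],[[0,0,0],[0,0,-0.28],60],[[0,0,0],[0,0,-0.28],60]]' && python3 -c "
from h import *
rel([591,-216.8,300],yawR(44.9));rel([591,-216.8,240],yawR(44.9));print(robot.sense()['joint_pos'])"
```

```text
clock: 1.72
tool_pos: [591.6, -219.5, 299.8]
tool_rot: [[-0.73, 0.683, -0.001], [0.683, 0.73, 0.001], [0.001, -0.0, -1.0]]
contact_force: [-0.1, 0.2, -0.1]
width: 59.8
grip_force: 0.0
shift [ 2.3  1.6 -0.2] turn [-0.0003 -0.0012  0.0349]
shift [ 2.2  1.6 59.8] turn [-0.0003 -0.0012  0.0349]
[-2.95578542e+01  8.45264823e+00  9.25382020e+01  1.55960653e-03
  7.90789625e+01 -7.64580894e+01]
```

```bash
python3 -m handwheel '[[[2,1.6,60],[0,0,0.035],60],[[2,1.6,80],[0,0,0.035],60],[[2,1.6,80],[0,0,0.035],60]]'
python3 - <<'E'
from h import *
S=viewer.grab_frame("side");T=viewer.grab_frame("top")
a=cv2.resize(T[140:250,290:400],None,fx=3.6,fy=3.6,interpolation=2);q=cv2.resize(S[80:190,205:300],None,fx=4,fy=4,interpolation=2)
W=np.zeros((450,790,3),np.uint8)
for i,x,y in((a,0,0),(q,400,0)): W[y:y+i.shape[0],x:x+i.shape[1]]=i
cv2.imwrite("pics/crop1.png",W)
s=robot.sense();print(s["tool_pos"],proj("side",s["tool_pos"]))
rel([591,-216.8,159],yawR(44.9))
E
```

```text
clock: 2.1
tool_pos: [590.3, -216.8, 218.2]
tool_rot: [[-0.706, 0.708, -0.004], [0.708, 0.706, 0.002], [0.005, -0.001, -1.0]]
contact_force: [0.7, 0.0, -0.1]
width: 60.1
grip_force: 0.0
[ 592.18348745 -217.77713653  222.25489067] [242.55469507 114.31098785]
shift [ 1.7 -0.2 63.3] turn [0.0006 0.0023 0.0006]
```

View pics/crop1.png

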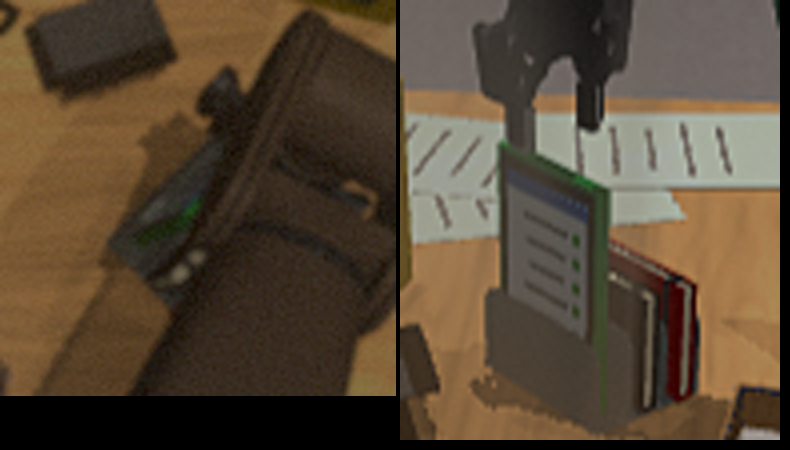

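The side crop shows the two fingers ending at about (235,117) and (252,112), on either side of the tablet's top edge and matching the projected TCP (242.5,114). I'll descend and close.

```bash
python3 -m handwheel '[[[0,0,20],[0,0,0],60],[[1,0,40],[0,0,0],60],[[1,0,60],[0,0,0],60],[[1,0,60],[0,0,0],60],[[1,0,60],[0,0,0],60]]' 60 && python3 -m handwheel '[[[0,0,0],[0,0,0],5],[[0,0,0],[0,0,0],5],[[0,0,0],[0,0,0],5],[[0,0,0],[0,0,0],5],[[0,0,0],[0,0,0],5]]' 60 && python3 -m handwheel '[[[0,0,-30],[0,0,0],5],[[0,0,-60],[0,0,0],5],[[0,0,-100],[0,0,0],5],[[0,0,-150],[0,0,0],5],[[0,0,-150],[0,0,0],5]]'
```

```text
clock: 2.82
tool_pos: [590.9, -216.6, 160.5]
tool_rot: [[-0.706, 0.708, 0.0], [0.708, 0.706, -0.0], [-0.0, 0.0, -1.0]]
contact_force: [0.0, 0.0, -0.4]
width: 59.6
grip_force: 0.0
clock: 3.45
tool_pos: [591.2, -216.6, 161.3]
tool_rot: [[-0.706, 0.708, 0.001], [0.708, 0.706, -0.001], [-0.001, 0.001, -1.0]]
contact_force: [1.0, 0.7, 2.7]
width: 11.3
grip_force: 59.4
clock: 4.08
tool_pos: [592.1, -217.3, 314.6]
tool_rot: [[-0.706, 0.708, 0.007], [0.708, 0.707, -0.004], [-0.008, 0.002, -1.0]]
contact_force: [-0.1, -0.1, -4.0]
width: 11.0
grip_force: 59.1
```

```bash
cat >> h.py <<'E'
n_=-9.53; mid=np.array([467.2,104.8,0]); L=158.
def place(d,tilt,foot,heading=None,m=None):
    a=n_ if heading is None else heading; m=mid if m is None else m
    n=np.array([np.cos(np.radians(a)),np.sin(np.radians(a)),0]);u=np.array([0,0,1.]);c,s=np.cos(np.radians(tilt)),np.sin(np.radians(tilt))
    return m+d*n+foot*u+6*(c*n+s*u)+L*(c*u-s*n), yawR(a,tilt)
E
python3 -c "
from h import *
P,R=place(29.5,0,160); rel(P,R); print(P)"
```

```text
shift [287.3 159.8  -5.3] turn [0.0054 0.0063 0.9509]
[502.21006619  98.92247796 318.        ]
```

```bash
python3 -m handwheel '[[[40,20,-5],[0,0,0.14],5],[[80,45,-5],[0,0,0.3],5],[[120,67,-5],[0,0,0.45],5],[[160,90,-5],[0,0,0.6],5],[[200,112,-5],[0,0,0.72],5]]' && python3 -m handwheel '[[[0,0,0],[0,0,0],5],[[0,0,0],[0,0,0],5]]' && python3 -c "
from h import *
P,R=place(29.5,0,160); rel(P,R);P,R=place(29.5,12,160); rel(P,R);print(robot.sense()['joint_pos'].round(1))"
```

```text
clock: 4.7
tool_pos: [526.5, 5.8, 311.0]
tool_rot: [[-0.06, 0.998, -0.007], [0.998, 0.06, 0.001], [0.002, -0.007, -1.0]]
contact_force: [1.1, -0.6, -5.0]
width: 11.6
grip_force: 59.1
clock: 4.95
tool_pos: [527.8, 4.1, 312.7]
tool_rot: [[-0.066, 0.998, -0.004], [0.998, 0.066, -0.0], [0.0, -0.004, -1.0]]
contact_force: [0.1, -0.3, -5.0]
width: 11.2
grip_force: 59.1
shift [ 96.2 -19.3  -5.2] turn [-4.40e-03  2.00e-04  2.32e-01]
shift [103.8 -51.4  -2.9] turn [-0.2129 -0.024   0.2312]
[-10.5  -5.3 105.3  -0.   80.3 -14.3]
```

```bash
python3 -m handwheel '[[[25,-10,-3],[-0.05,-0.006,0.06],5],[[52,-25,-3],[-0.107,-0.012,0.115],5],[[78,-38,-3],[-0.16,-0.018,0.173],5],[[104,-51,-3],[-0.213,-0.024,0.231],5],[[104,-51,-3],[-0.213,-0.024,0.231],5]]'
python3 - <<'E'
from h import *
P,R=place(29.5,12,160); rel(P,R);print(robot.sense()['joint_pos'].round(1))
S=viewer.grab_frame("side");T=viewer.grab_frame("top")
W=np.zeros((600,800,3),np.uint8)
a=cv2.resize(T[130:330,150:330],None,fx=2.2,fy=2.2);q=cv2.resize(S[100:300,180:380],None,fx=2,fy=2)
for i,x,y in((a,0,0),(q,400,0)): W[y:y+i.shape[0],x:x+i.shape[1]]=i
cv2.imwrite("pics/crop2.png",W);cv2.imwrite("pics/s2.png",S)
E
```

```text
clock: 5.58
tool_pos: [469.6, 105.0, 316.9]
tool_rot: [[0.165, 0.964, 0.206], [0.986, -0.161, -0.034], [0.0, 0.209, -0.978]]
contact_force: [0.6, 0.3, -4.9]
width: 11.5
grip_force: 59.3
shift [-0.6 -0.   1.2] turn [ 0.0013 -0.0002  0.0006]
[  1.7 -18.8 116.7  -2.5  70.3  11.8]
```

View pics/crop2.png

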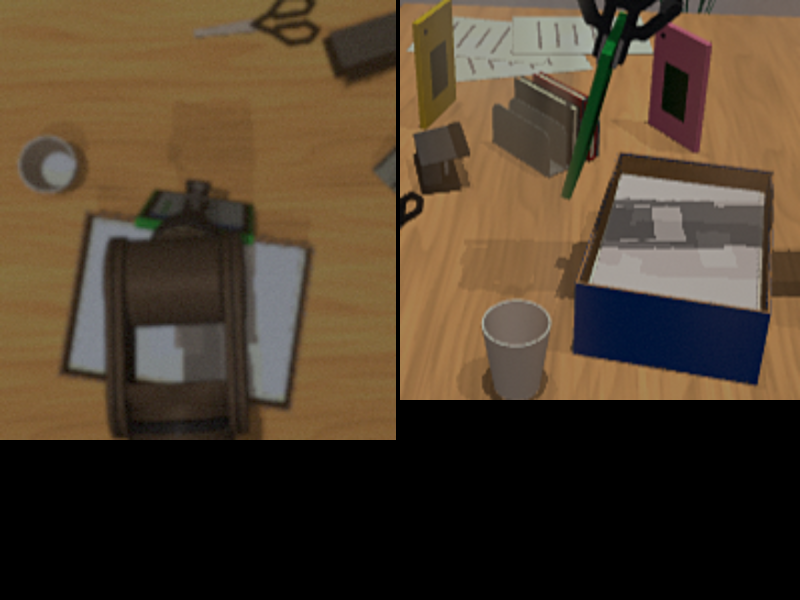

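The tablet is held, leaned back about 12°, with the carton's rim corners at side (269,244) and (291,178). Those are a few pixels off my prediction, so I triangulate once more.

Run:
```python
from h import *
S=cv2.imread("pics/s2.png");b=S.astype(int)
for t,q in(((188.9,225.2),(269,244)),((190,227),(269,244)),((292.3,241.4),(291,178)),((291.8,239.5),(291,178))):
    X,e=two(t,q);print(X.round(1),e.round(1))
print([onz("side",q,110).round(1) for q in((269,244),(291,178))])
# blue end face: rim corners and desk corners of the +y end face
hs=cv2.cvtColor(S,cv2.COLOR_BGR2HSV);m=cv2.inRange(hs,(105,120,40),(130,255,255));m[:200]=0
c=max(cv2.findContours(m,0,2)[0],key=cv2.contourArea);p=cv2.approxPolyDP(cv2.convexHull(c),3,True)[:,0];print(p.tolist())
for q in p: print(q,onz("side",q,0).round(1),onz("side",q,110).round(1))
```

```text
[491.3 257.4 100.3] 3.1
[488.6 254.5  97.8] 2.2
[438.9 -47.3 100.2] 5.7
[441.8 -45.7 101.2] 11.2
[array([489.6, 269.3, 110. ]), array([436.8, -30.6, 110. ])]
[[268, 242], [364, 257], [358, 291], [267, 276]]
[268 242] [493.8 127.4   0. ] [492.1 262.3 110. ]
[364 257] [243.7 168.9   0. ] [279.4 297.6 110. ]
[358 291] [276.3 291.4   0. ] [307.1 401.8 110. ]
[267 276] [491.5 257.7   0. ] [490.2 373.1 110. ]
```

```bash
python3 -m handwheel '[[[0,-7,37],[0,0,0],5],[[0,-15,73],[0,0,0],5],[[0,-23,110],[0,0,0],5],[[0,-30,142],[0,0,0],5],[[0,-31.5,147],[0,0,0],5]]' && python3 -m handwheel '[[[0,0,0],[0,0,0],5],[[0,0,0],[0,0,0],5]]' && python3 -c "
from h import *
P,R=place(29.5,12,0); rel(P,R);print(P)"
```

```text
clock: 6.3
tool_pos: [469.8, 103.4, 164.5]
tool_rot: [[0.168, 0.965, 0.201], [0.986, -0.164, -0.036], [-0.001, 0.204, -0.979]]
contact_force: [-0.5, -0.0, -4.9]
width: 11.3
grip_force: 59.5
clock: 6.55
tool_pos: [473.2, 104.4, 170.4]
tool_rot: [[0.167, 0.963, 0.213], [0.986, -0.163, -0.035], [0.001, 0.216, -0.976]]
contact_force: [-0.0, 0.7, -4.6]
width: 11.1
grip_force: 59.4
shift [-0.7 -6.5 13.5] turn [ 0.0082 -0.0011 -0.0016]
[469.68407609 104.38297103 155.79479106]
```

```bash
python3 -m handwheel '[[[0,-3,6],[0,0,0],5],[[0,-5,10],[0,0,0],5],[[0,-5.5,12],[0,0,0],5],[[0,-5.5,12],[0,0,0],5]]' && python3 -c "
from h import *
P,R=place(29.5,12,0); rel(P,R)"
```

```text
clock: 7.05
tool_pos: [469.0, 105.4, 156.1]
tool_rot: [[0.166, 0.963, 0.21], [0.986, -0.163, -0.034], [0.001, 0.213, -0.977]]
contact_force: [-2.2, 1.0, -0.2]
width: 11.2
grip_force: 60.2
shift [-0.9  0.7  0.5] turn [ 0.0051 -0.0008 -0.001 ]
```

```bash
python3 -m handwheel '[[[0,-2.4,0],[-0.015,0,0],5],[[0,-4.7,0],[-0.03,0,0],5],[[0,-4.7,0],[-0.03,0,0],5]]' && python3 -m handwheel '[[[0,-1.6,0],[-0.01,0,0],5],[[0,-1.6,0],[-0.01,0,0],5]]'
python3 - <<'E'
from h import *
S=viewer.grab_frame("side");cv2.imwrite("pics/s3.png",cv2.resize(S[120:300,200:400],None,fx=3.3,fy=3.3,interpolation=2))
R=robot.sense()["tool_rot"];print("tilt",np.degrees(np.arcsin(R[2][1])))
E
```

```text
clock: 7.42
tool_pos: [464.6, 106.1, 155.0]
tool_rot: [[0.166, 0.956, 0.241], [0.986, -0.161, -0.039], [0.001, 0.244, -0.97]]
contact_force: [0.5, 1.3, 0.2]
width: 11.2
grip_force: 60.2
clock: 7.68
tool_pos: [463.5, 106.3, 154.6]
tool_rot: [[0.166, 0.954, 0.251], [0.986, -0.161, -0.041], [0.001, 0.254, -0.967]]
contact_force: [2.2, 0.6, 0.7]
width: 11.4
grip_force: 60.2
tilt 14.704683873960652
```

View pics/s3.png

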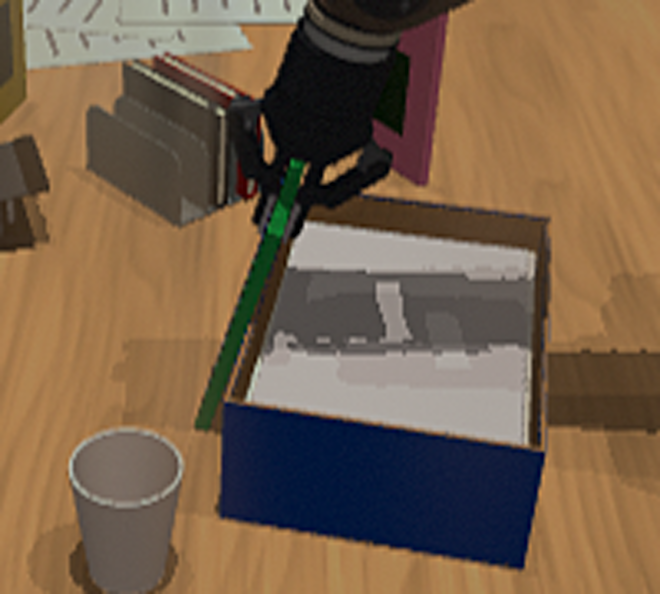

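The tablet's foot is on the desk and its back is very near the rim, with the end edge running from (200,428) to (297,160) in the crop. I'll ease it back further and watch the force.

```bash
for i in 1; do python3 -m handwheel '[[[0,-1.6,0],[-0.01,0,0],5],[[0,-1.6,0],[-0.01,0,0],5]]'; done; python3 -m handwheel '[[[0,-1.6,0],[-0.01,0,0],5],[[0,-1.6,0],[-0.01,0,0],5]]'
```

```text
clock: 7.98
tool_pos: [462.7, 106.4, 154.4]
tool_rot: [[0.166, 0.95, 0.263], [0.986, -0.16, -0.043], [0.001, 0.266, -0.964]]
contact_force: [5.9, 0.7, -1.6]
width: 11.1
grip_force: 59.8
clock: 8.22
tool_pos: [462.0, 106.4, 154.4]
tool_rot: [[0.166, 0.947, 0.275], [0.986, -0.16, -0.045], [0.002, 0.278, -0.96]]
contact_force: [8.8, -1.1, -3.3]
width: 11.5
grip_force: 59.6
```

```bash
python3 -m handwheel '[[[0,0.2,1.5],[0.005,0,0],5],[[0,0.2,1.5],[0.005,0,0],5]]'; python3 -m handwheel '[[[0,0,0.5],[0.005,0,0],5],[[0,0,0.5],[0.005,0,0],5]]'
```

```text
clock: 8.48
tool_pos: [462.5, 106.5, 153.7]
tool_rot: [[0.166, 0.949, 0.269], [0.986, -0.16, -0.044], [0.001, 0.272, -0.962]]
contact_force: [5.8, 0.4, 2.7]
width: 11.3
grip_force: 60.3
clock: 8.72
tool_pos: [462.8, 106.6, 153.7]
tool_rot: [[0.166, 0.95, 0.265], [0.986, -0.16, -0.043], [0.002, 0.268, -0.963]]
contact_force: [3.9, -0.1, 6.1]
width: 11.6
grip_force: 60.8
```

The foot is loaded on the desk and the back is on the rim. I'll drop the grip force, open, and back out along the tablet.

```bash
python3 -m handwheel '[[[0,0,0],[0,0,0],5],[[0,0,0],[0,0,0],5]]' 20 && python3 -m handwheel '[[[0,0,0],[0,0,0],14],[[0,0,0],[0,0,0],18],[[0,0,0],[0,0,0],24],[[0,0,0],[0,0,0],34],[[0,0,0],[0,0,0],40]]'
python3 - <<'E'
from h import *
S=viewer.grab_frame("side");cv2.imwrite("pics/s4.png",cv2.resize(S[120:300,200:400],None,fx=3.3,fy=3.3,interpolation=2))
E
```

```text
clock: 8.98
tool_pos: [462.7, 106.6, 153.7]
tool_rot: [[0.166, 0.95, 0.265], [0.986, -0.16, -0.043], [0.002, 0.268, -0.963]]
contact_force: [3.6, 0.4, 5.5]
width: 11.4
grip_force: 60.7
clock: 9.6
tool_pos: [459.7, 106.7, 150.5]
tool_rot: [[0.167, 0.952, 0.255], [0.986, -0.161, -0.043], [0.0, 0.259, -0.966]]
contact_force: [-0.1, -0.2, -0.0]
width: 40.0
grip_force: 0.0
```

View pics/s4.png

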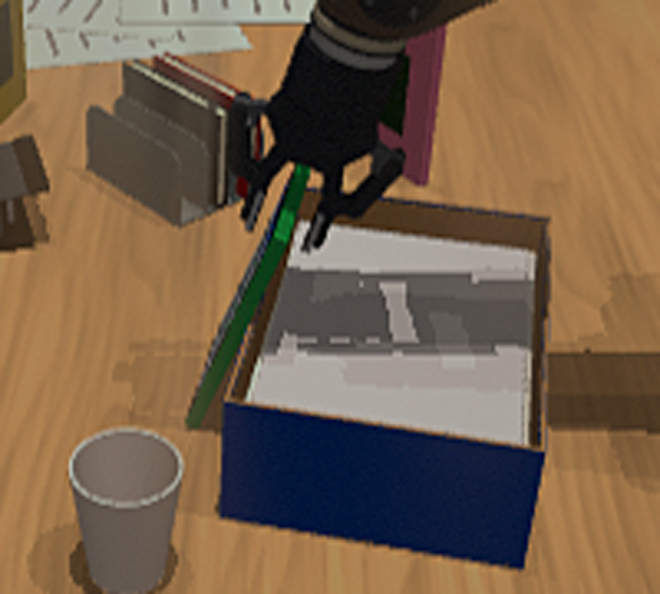

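The tablet now rests on the rim by itself, centred between the open fingers, with its foot at crop (200,425). I'll retract along the tool axis.

```bash
python3 -m handwheel '[[[0,-1,-10],[0,0,0],50],[[0,-2,-30],[0,0,0],50],[[0,-3,-60],[0,0,0],50],[[0,-4,-100],[0,0,0],50],[[0,-4,-150],[0,0,0],50]]' && python3 -m handwheel '[[[0,-40,-40],[0,0,0],50],[[0,-80,-80],[0,0,0],50],[[0,-120,-90],[0,0,0],50],[[0,-160,-90],[0,0,0],50],[[0,-160,-90],[0,0,0],50]]'
python3 - <<'E'
from h import *
S=viewer.grab_frame("side");T=viewer.grab_frame("top");cv2.imwrite("pics/s5.png",S);cv2.imwrite("pics/t5.png",T)
W=np.zeros((600,800,3),np.uint8)
a=cv2.resize(T[110:310,150:400],None,fx=1.6,fy=1.6);q=cv2.resize(S[100:300,160:380],None,fx=1.8,fy=1.8)
W[:320,:400]=a;W[:360,400:796]=q;cv2.imwrite("pics/crop5.png",W)
E
```

```text
clock: 10.28
tool_pos: [416.7, 113.7, 295.9]
tool_rot: [[0.167, 0.952, 0.256], [0.986, -0.161, -0.043], [0.001, 0.259, -0.966]]
contact_force: [0.2, 0.4, 0.9]
width: 50.0
grip_force: 0.0
clock: 10.9
tool_pos: [247.8, 149.4, 339.9]
tool_rot: [[0.164, 0.954, 0.251], [0.986, -0.158, -0.046], [-0.004, 0.256, -0.967]]
contact_force: [0.3, -0.6, -0.4]
width: 50.1
grip_force: 0.0
```

View pics/crop5.png

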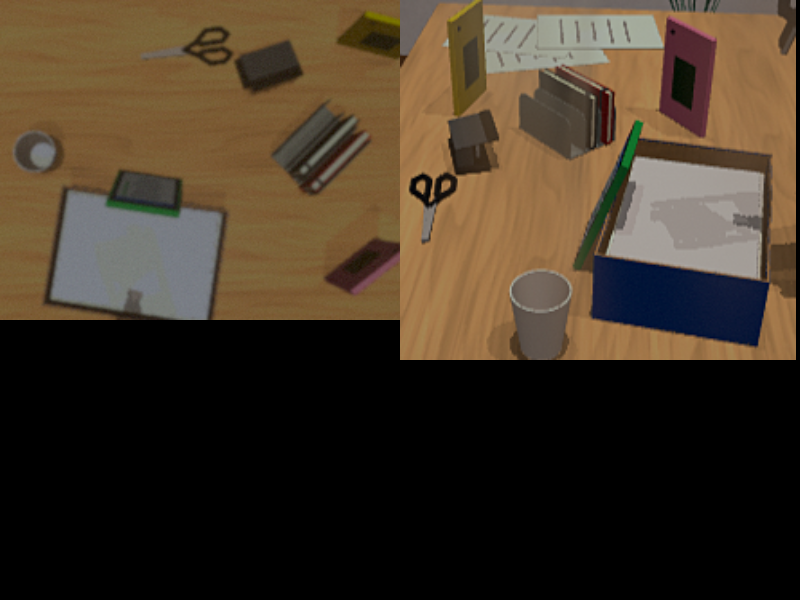

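The tablet leans on the rim near its middle, with its top edge at top view (241,241), against the rim midpoint (241,234). All other things are in place. One numeric check of the slant:

Run:
```python
from h import *
S=cv2.imread("pics/s5.png");T=cv2.imread("pics/t5.png")
g=green(T);g[:,:200]=0;g[:210]=0;g[255:]=0;g[:,285:]=0
c=max(cv2.findContours(g,0,1)[0],key=cv2.contourArea);r=cv2.minAreaRect(c);print(r)
n=np.array([np.cos(np.radians(n_)),np.sin(np.radians(n_)),0]);t=np.array([-n[1],n[0],0])
for p in cv2.boxPoints(r):
    X=onz("top",p,190)-mid;print("top",p,"out",(X@n).round(1),"along",(X@t).round(1))
m=cv2.inRange(cv2.cvtColor(S,cv2.COLOR_BGR2HSV),(45,80,30),(80,255,255));m[:155]=0;m[:,:245]=0;m[:,305:]=0
c=max(cv2.findContours(m,0,1)[0],key=cv2.contourArea)[:,0]
b=c[c[:,1].argmax()];u=c[c[:,1].argmin()]
print(b,u)
X=onz("side",b,0)-mid;print("foot out",X@n,X@t);Y=onz("side",u,190)-mid;print("top out",Y@n,Y@t)
s=robot.sense();print(s["clock"],s["contact_force"])
```

```text
((238.9918975830078, 239.5513458251953), (44.865238189697266, 4.730864524841309), 8.972625732421875)
top [216.46487 238.38919] out -24.4 along 60.5
top [217.2027  233.71622] out -11.5 along 60.6
top [261.51892 240.7135 ] out -11.6 along -62.3
top [260.7811  245.38647] out -24.5 along -62.3
[260 247] [291 167]
foot out 38.95766668808482 52.26596740540624
top out -15.43328999551155 -59.75132513384632
11.0 [-0.66897471 -0.04249236  0.66655366]
```

```bash
python3 -c "
from plant import ticket; print(ticket.finish_job())"
```

```text
the job is handed in; nothing more can be done
None
```

I handed the job in at about 11 s: the green tablet stands foot-on-desk against the carton's far blue side, measured about 18° from upright, square and within about 1 mm of the middle, with the screen facing the clerk. The notebooks, cup, scissors and punch look unmoved in the last pictures.

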